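Load test bars into the bench dryer and start it

ROBOT

A 7-joint arm with a two-finger parallel gripper is mounted at the origin on the work surface; the furniture and walls round the work are solid. World frame = base frame: x ahead of the robot, y to its left, z up, the work surface at z = 0. Lengths are in mm, angles in rad, forces in N, time in s.
With the tool pointing down it reaches from about 400 to 900 mm from the base axis. Payload 5.5 kg.
Tool frame: the origin (TCP) lies between the finger pads; the fingertips stand 22 mm ahead of it and the grasp point (between the pads) lies 3 mm ahead of it; z points along the fingers, y is the line along which they close (so a half turn about z gives the same grasp; the last joint's range is limited). The gripper opens to 85 mm and grips with 20 to 120 N. Pads are 22 mm wide; open, the fingers measure 114 mm over their backs; the gripper's body (76 mm by 85 mm) begins 54 mm behind the grasp point. The pads swing forward as they close: fully open they stand 13 mm farther back than shut.
Start: joints at [-0.922, 0.501, -0.427, 1.55, 0.221, 1.138, -0.21], TCP at [244.559, 602.238, 253.31] pointing down, gripper open.
Joint ranges: [-2.88, 2.88], [-0.31, 2.03], [-1.54, 1.56], [0.2, 2.42], [-1.41, 4.55], [0.19, 2.02], [-2.57, 2.57]. Speed limits (rad/s): [2.57, 2.57, 3.14, 3.14, 3.14, 3.14, 3.14].

INTERFACE

Orientations are given as [roll, pitch, yaw] about the fixed x, y, z axes, in that order (R = Rz(yaw) Ry(pitch) Rx(roll)).
In Python, from rig import sense, cams, hand_in gives the robot as it stands.
- The arm moves only by the tool step_arm, never from a script. Its argument "increments" is a list of rows, each an object with "dr": the turn, a rotation vector about the world's x, y, z in degrees, a list of three; "xyz": the shift along the world's x, y, z in cm, a list of three; "grip": the opening in per cent of the stroke, from 0 (shut) to 100 (fully open). A call has 1 to 10 rows; each row is the pose to reach, as a shift and turn from the pose commanded when the call began; what a row does not reach only later rows make up. A row lasts 1/10 s, in which the tool goes at most 50 mm and 8.59 degrees, less where a joint would pass 70% of its speed; a pose out of reach is approached as far as the arm can. A call with a gripper value outside its range is refused whole. The fingers move at their own pace and stop on an object; "newtons" is the grip in N (left out, the last holds). Time passes only in rows, so rows that repeat a pose let the fingers close. It gives the time, the measured TCP pose, the force, the opening and the grip force at its end, in the units of the state.
- sense(): the state, without advancing time (a new reading comes with each control period).
- cams.grab_frame(name): name is "scene" or "top"; returns a dict with "color" (420x560x3 uint8, blue, green, red), "depth" (420x560 float32, mm along the optical axis (not along the pixel's ray), 0 where there is no reading), "fx", "fy", "cx", "cy" (pixels), "rvec" (rotation vector, rad) and "tvec" (3), from world to camera coordinates, as OpenCV has them. Camera axes: x right, y down, z forward; pixel columns grow to the right and rows downward; lengths in mm; the calibration is good to about 2 mm. A picture is of the moment at which its call begins.
- hand_in(): hands the job in; it is judged then, once.
The state is a dict: "t": time; "q": joint angles; "dq": joint speeds; "joint_torque": joint torques, N m; "tool_pos": TCP position; "orientation": TCP orientation; "ft_force": force on the tool from outside, world axes, zero at the start; "wrist_torque": the same for the moment, N m; "grip_width": finger opening in mm; "gripper_force": force on a finger pad.
Only numpy, scipy, OpenCV 4.12 (cv2) and the standard library are available. Lean on these libraries where they do the work, as an engineer would, in place of code of your own. Each camera call takes 0.05 s, during which the arm holds its last target. There are 200 camera calls.

TASK

Pull the dryer's sloping door all the way down and move every test bar from the wooden rack into the dryer, one bar to a pocket, plain end in the white block and blue end towards the door, lying flat on the dryer's floor; the rack hides the blue end and the block will hide the plain end, so a bar cannot go in with the grip that took it out. Then push the door back up and over until it is fully shut, and press the red start plunger right down to its stop and let it come up. Leave the terracotta cup and the celadon bottle alone.

Things in the scene. Friction and masses are not known exactly. Their poses are not given: they have to be found in the camera images.
- dryer: low fixed grey bench dryer, 176 mm deep (its x), 266 wide (its y), open above when its door is down. Origin: centre of its underside; x points from the front (hinge) to the back, z up. Walls 8 mm: back 150 mm high, front sill 45 mm. Inside: x -83 to +77, y -125 to +125, floor 10 mm above the origin. A 55 mm high control box (75 x 60 mm) with the plunger is on its +y side
- dryer_door (a joint): the dryer's clear sloping door, 266 wide, hinged along its bottom front edge: 0 = closed (slopes 31 degrees up from hinge to back wall), grows as it is pulled up, over and down; 2.5 rad = fully down, nearly level in front of the dryer. Stiff hinge: stays where left, 2 to 4 N at the knob moves it. May start ajar
- door_hinge (a point): point on the door's hinge axis, middle of the dryer's width, 50 mm above the bench, at dryer x = -83 mm; axes as the dryer's
- door_knob (a point): centre of the black knob at the free edge of the door: a disc of diameter 26 mm, 22 mm thick along the hinge axis (grip it across its two flat faces), on a 10 mm wide neck, 233 mm from the hinge axis; 21 mm clear of the door panel's edge. Turning with the door
- start (a joint): red spring plunger on top of the control box: 0 = up, 0.012 m = fully down at its stop, springs back; about 8 N holds it fully down
- start_top (a point): top centre of the red start plunger (diameter 38 mm)
- rack: fixed wooden drying rack; origin: centre of its underside, below the bars' middles; x points to its closed back, z up. Base board 10 mm thick, x -65 to +85 mm, 268 mm wide; from x -3 to +65 mm four slots 35 mm wide between blocks 38 mm high above the board, at y -93, -31, +31, +93 mm. Bars start with the blue end in a slot and the plain half free
- pocket1 (a point): point on the dryer floor at dryer x = -12 mm in line with pocket 1: the middle of a loaded bar belongs over it (bar along x; 10 mm either way is right). The pocket is a slot 38 mm wide, open at top and front, in a white block 36 mm high above the floor; it runs from 4 mm behind this point to its end 69 mm behind it. Axes as the dryer's
- pocket2 (a point): point on the dryer floor at dryer x = -12 mm in line with pocket 2: the middle of a loaded bar belongs over it (bar along x; 10 mm either way is right). The pocket is a slot 38 mm wide, open at top and front, in a white block 36 mm high above the floor; it runs from 4 mm behind this point to its end 69 mm behind it. Axes as the dryer's
- pocket3 (a point): point on the dryer floor at dryer x = -12 mm in line with pocket 3: the middle of a loaded bar belongs over it (bar along x; 10 mm either way is right). The pocket is a slot 38 mm wide, open at top and front, in a white block 36 mm high above the floor; it runs from 4 mm behind this point to its end 69 mm behind it. Axes as the dryer's
- bar1_mid (a point): centre of bar1, a square fired-clay test bar 28 x 28 x 120 mm, 0.13 kg, off-white with one end painted blue (35 mm long); x runs along the bar towards its blue end. May be absent
- bar1_blue (a point): centre of the blue end face of bar1, 60 mm from its middle; axes as the bar's
- bar2_mid (a point): centre of bar2, a square fired-clay test bar 28 x 28 x 120 mm, 0.13 kg, off-white with one end painted blue (35 mm long); x runs along the bar towards its blue end. May be absent
- bar2_blue (a point): centre of the blue end face of bar2, 60 mm from its middle; axes as the bar's
- bar3_mid (a point): centre of bar3, a square fired-clay test bar 28 x 28 x 120 mm, 0.13 kg, off-white with one end painted blue (35 mm long); x runs along the bar towards its blue end. May be absent
- bar3_blue (a point): centre of the blue end face of bar3, 60 mm from its middle; axes as the bar's
- bar4_mid (a point): centre of bar4, a square fired-clay test bar 28 x 28 x 120 mm, 0.13 kg, off-white with one end painted blue (35 mm long); x runs along the bar towards its blue end. May be absent
- bar4_blue (a point): centre of the blue end face of bar4, 60 mm from its middle; axes as the bar's
- cup: terracotta cup 80 mm wide and high, a bystander; origin under its centre
- bottle: slim celadon bottle, 58 mm wide, 166 mm high, a bystander; origin under its centre
Not all that is in view belongs to the job. Leave any yellow look-alike of the part that bears bar2_mid alone.

How it is judged:
By the outcome, as a careful person would: the job done as asked, in the order asked, and still so for the second after the job is handed in, with the robot touching nothing.
Of bar1, bar2, bar3, bar4 only 2 to 3 are there at a start; the rules pass over those that are not, and their reading is None.
At some moment in a run one of bar1, bar2, bar3, bar4 may be knocked a few centimetres aside while the robot is not near it.
Once in a run the grip may slacken for a moment while it holds something.
It also fails if it takes over 210 s, if anything falls off the work surface, if the arm or the gripper's body presses on something with over 40 N, if the wrist force passes 120 N, or if a joint passes its speed limit or range.

## Working session

There is one attempt and no reset: what is moved stays moved. The work goes in short steps, Python scripts to look and compute and a tool call to move; the robot and the scene stay as the last step left them, time stands still between calls to the robot, and variables do not carry over. Pictures are saved under pics/ and viewed, at most 14 in all, crops included, and the job is handed in when it is done.

Besides the shell and the picture viewer there is one more tool, called after "Request:" as name(argument=value, ...) on one line, values as JSON. step_arm: Moves the arm, as the interface text tells. Its arguments: {"type":"object","properties":{"increments":{"type":"array"},"newtons":{"type":"number"}},"required":["increments"]}

```bash
ls; mkdir -p pics
cat > h.py <<'E'
import numpy as np, cv2
from rig import sense, cams, hand_in
def grab(n):
    f=cams.grab_frame(n); f['R']=cv2.Rodrigues(np.array(f['rvec'],float))[0]; f['t']=np.array(f['tvec'],float).ravel(); return f
def cloud(f):
    d=f['depth']; v,u=np.mgrid[:d.shape[0],:d.shape[1]]
    P=np.stack([(u-f['cx'])/f['fx']*d,(v-f['cy'])/f['fy']*d,d],-1)
    W=(P-f['t'])@f['R']; W[d<=0]=np.nan; return W
def proj(f,p):
    c=np.atleast_2d(p)@f['R'].T+f['t']; return np.c_[c[:,0]/c[:,2]*f['fx']+f['cx'],c[:,1]/c[:,2]*f['fy']+f['cy']]
E
python3 - <<'E'
from h import *
for n in('scene','top'):
    f=grab(n); cv2.imwrite(f'pics/{n}0.png',f['color']); np.savez(f'/tmp/{n}0.npz',**f)
    print(n,-f['R'].T@f['t'],f['R'][2])
print(sense())
E
```

```text
pics
scene [1422.08817327 -231.80717298 1435.74532278] [-0.57327795  0.14111683 -0.80711736]
top [ 246.55386665    3.75570585 1292.612479  ] [ 0.23992106 -0.0207628  -0.97057034]
{'t': 0.1, 'q': array([-0.92179762,  0.50174254, -0.42678702,  1.55134659,  0.22082208,
        1.13834336, -0.21029158]), 'dq': array([ 1.13438854e-03, -2.48819925e-03, -1.92827480e-04, -3.07551598e-03,
       -2.23265524e-03,  4.25082779e-05, -2.00585407e-04]), 'joint_torque': array([-1.26738436e-02, -5.70813990e+01, -5.83948731e+00, -2.81750304e+01,
        1.04126855e-02,  5.59021559e-03,  7.07801689e-06]), 'tool_pos': array([244.42743634, 601.64533234, 252.36801802]), 'orientation': array([-3.13980909e+00, -1.98924825e-05,  2.75584222e+00]), 'ft_force': array([-0.11499433,  0.12180776,  0.1680923 ]), 'wrist_torque': array([-0.00274014, -0.02520468, -0.02047016]), 'gripper_force': 0.0, 'grip_width': 85.38372341278958}
```

View pics/scene0.png

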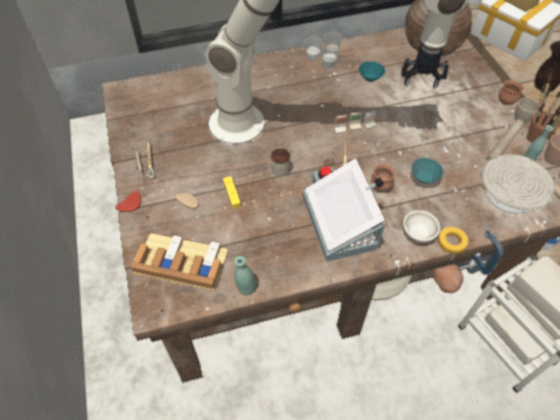

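View pics/top0.png

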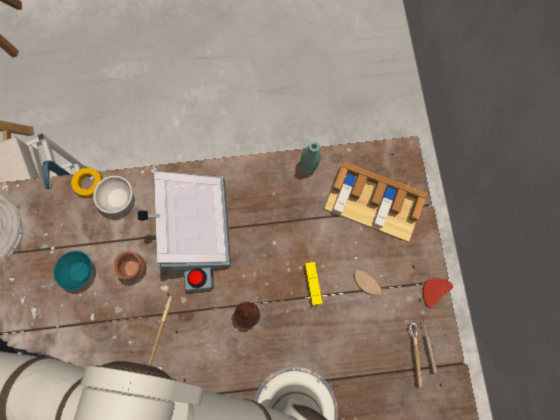

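The scene view shows the dryer (342,210) with its knob at (378,184), the red plunger at (326,173), the rack (180,260) with two bars, the bottle (244,277) and the cup (382,180). In the top view the knob is at (143,215), the plunger at (196,278) and the bars at (345,192) and (386,206). There is a yellow decoy at (314,284).

Run:
```python
from h import *
f=grab('top');g=grab('scene')
W=cloud(f);V=cloud(g)
def crop(f,x0,y0,x1,y1,n):
    c=f['color'][y0:y1,x0:x1]; return cv2.resize(c,(400,300),interpolation=cv2.INTER_CUBIC)
a=np.vstack([np.hstack([crop(f,130,160,250,250+0,''),crop(f,320,150,440,240,'')]),np.hstack([crop(g,290,150,410,240,''),crop(g,120,210,240,300,'')])])
cv2.imwrite('pics/c1.png',a)
def med(W,u,v,r=1): return np.nanmedian(W[v-r:v+r+1,u-r:u+r+1].reshape(-1,3),0).round(1)
print('knob',med(W,143,215),med(V,378,184),'plunger',med(W,196,278),med(V,326,173))
print('bench',med(W,280,240),med(V,150,220))
hsv=lambda f:cv2.cvtColor(f['color'],cv2.COLOR_BGR2HSV)
for nm,F,C in(('top',f,W),('scene',g,V)):
    H=hsv(F)
    for col,m in (('blue',(abs(H[...,0].astype(int)-115)<12)&(H[...,1]>150)&(H[...,2]>80)),('red',((H[...,0]<5)|(H[...,0]>175))&(H[...,1]>180)&(H[...,2]>100)),('white',(H[...,1]<40)&(H[...,2]>170))):
        n,l,s,c=cv2.connectedComponentsWithStats(m.astype(np.uint8))
        for i in range(1,n):
            if s[i,4]>15:
                P=C[l==i];P=P[~np.isnan(P[:,0])]
                if len(P): 
                    print(nm,col,s[i,4],c[i].round(),np.median(P,0).round(),P.min(0).round(),P.max(0).round())
# dryer: points region
for nm,C in(('top',W),('scene',V)):
    m=(C[...,0]>100)&(C[...,1]<800)&(C[...,2]>25)
    n,l,s,c=cv2.connectedComponentsWithStats(m.astype(np.uint8))
    for i in range(1,n):
        if s[i,4]>60:
            P=C[l==i]; r=cv2.minAreaRect(P[:,:2].astype(np.float32)); print(nm,s[i,4],c[i].round(),np.round(r[0]),np.round(r[1]),round(r[2],1),P[:,2].max().round())
```

```text
knob [549.6 332.4 191. ] [557.  331.4 189. ] plunger [383.7 226.9  84.8] [397.5 225.2  86. ]
bench [ 4.764e+02 -1.440e+01 -1.000e-01] [ 364.1 -384.3    3. ]
top blue 81 [349. 179.] [ 628. -241.   40.] [ 609. -256.   34.] [ 645. -226.   46.]
top blue 89 [389. 193.] [ 572. -352.   39.] [ 556. -368.   34.] [ 592. -336.   46.]
top red 163 [196. 277.] [386. 229.  84.] [369. 211.  66.] [407. 247.  89.]
top red 217 [433. 290.] [ 280. -432.    9.] [ 243. -471.    2.] [ 310. -404.   15.]
top red 27 [448. 285.] [ 288. -479.   10.] [ 276. -488.    6.] [ 300. -472.   15.]
top white 2414 [75. 11.] [1998.  985. -756.] [1865.  445. -774.] [2106. 1271. -733.]
top white 45 [183.   1.] [1984.  343. -757.] [1967.  308. -766.] [2002.  383. -742.]
top white 41 [227.   2.] [1951.  115. -757.] [1925.   81. -773.] [1975.  147. -742.]
top white 40742 [255. 131.] [1235.  115. -756.] [-268. -841. -781.] [1958. 1322.  170.]
top white 56 [3. 8.] [2063. 1329. -757.] [2033. 1298. -770.] [2095. 1352. -742.]
top white 48 [182.   9.] [1934.  361. -755.] [1903.  323. -766.] [1963.  389. -738.]
top white 36 [286.  32.]
[... 5814 characters left out ...]
145. 491.] [17. 49.] 7.7 71.0
scene 98 [355. 117.] [135. 435.] [42. 15.] 86.9 72.0
scene 96 [340. 120.] [136. 376.] [16. 45.] 0.4 71.0
scene 406 [280. 160.] [269.  99.] [67. 73.] 75.1 111.0
scene 384 [427. 167.] [447. 580.] [107. 115.] 63.2 59.0
scene 5891 [347. 207.] [518. 294.] [320. 333.] 88.8 202.0
scene 1048 [499. 186.] [597. 757.] [224.  87.] 0.0 87.0
scene 1527 [  3. 272.] [ 506. -839.] [ 12. 810.] 89.9 110.0
scene 220 [231. 190.] [335. -94.] [124.  29.] 2.6 40.0
scene 540 [422. 223.] [658. 461.] [114. 116.] 27.3 63.0
scene 248 [453. 238.] [719. 548.] [87. 88.] 67.3 36.0
scene 2345 [179. 263.] [ 554. -309.] [267. 155.] 60.9 60.0
scene 563 [244. 275.] [ 703. -135.] [60. 46.] 63.6 174.0
```

View pics/c1.png

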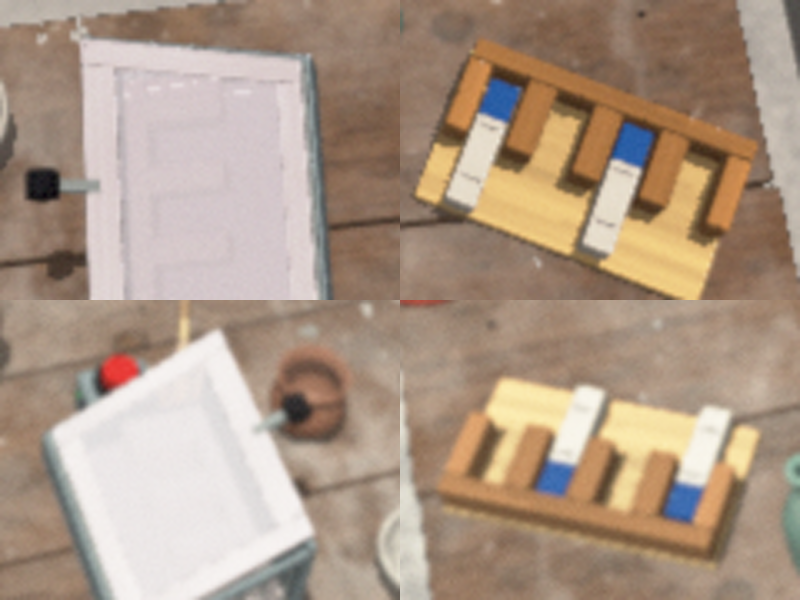

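The crop shows two bars, in the rack slots nearest the robot's left and third along. The knob stands free at the dryer's +Y side and the door looks near shut. I'll fit the dryer's pose precisely.

```bash
cat >> h.py <<'E'
def both():
    return {n:(lambda f:(f,cloud(f)))(grab(n)) for n in('top','scene')}
E
python3 - <<'E'
from h import *
B=both()
for n,(f,W) in B.items():
    P=W.reshape(-1,3); C=f['color'].reshape(-1,3).astype(int); ok=~np.isnan(P[:,0]); P=P[ok];C=C[ok]
    k=(C.max(1)<60)&(abs(P[:,0]-553)<40)&(P[:,1]>290)&(P[:,1]<370)&(P[:,2]>150)
    print(n,'knob',k.sum(),P[k].min(0).round(),P[k].max(0).round(),P[k].mean(0).round())
    d=(P[:,0]>430)&(P[:,0]<640)&(P[:,1]>150)&(P[:,1]<300)&(P[:,2]>45)
    D=P[d]; c=np.median(D,0)
    for _ in range(5):
        U=np.linalg.svd(D-c,full_matrices=False)[2][2]; r=(D-c)@U; D=D[abs(r)<6]; c=D.mean(0)
    U*=np.sign(U[2]); print(' plane n',U.round(3),'slope',np.degrees(np.arccos(U[2])).round(1),'yaw',np.degrees(np.arctan2(-U[0],U[1])).round(1),c.round(),len(D))
    # edges of body in each x bin / y bin
    b=(P[:,2]>30)&(P[:,2]<200)&(P[:,0]>370)&(P[:,0]<700)&(P[:,1]>80)&(P[:,1]<330); E=P[b]
    for x in range(420,640,40):
        e=E[abs(E[:,0]-x)<8]; print('  x',x,'ymin',np.percentile(e[:,1],1).round(),'ymax',np.percentile(e[:,1],99).round(),end=';')
    for y in range(150,320,40):
        e=E[abs(E[:,1]-y)<8]; print('  y',y,'xmin',np.percentile(e[:,0],1).round(),'xmax',np.percentile(e[:,0],99).round(),end=';')
    print()
E
```

```text
top knob 83 [540. 325. 176.] [560. 345. 198.] [549. 334. 190.]
 plane n [-0.007 -0.549  0.836] slope 33.3 yaw 179.3 [533. 228. 112.] 4485
  x 420 ymin 140.0 ymax 312.0;  x 460 ymin 138.0 ymax 308.0;  x 500 ymin 139.0 ymax 308.0;  x 540 ymin 137.0 ymax 328.0;  x 580 ymin 136.0 ymax 307.0;  x 620 ymin 136.0 ymax 306.0;  y 150 xmin 417.0 xmax 679.0;  y 190 xmin 375.0 xmax 680.0;  y 230 xmin 373.0 xmax 676.0;  y 270 xmin 388.0 xmax 674.0;  y 310 xmin 419.0 xmax 679.0;
scene knob 33 [546. 325. 169.] [562. 342. 198.] [556. 334. 190.]
 plane n [-0.002 -0.551  0.835] slope 33.4 yaw 179.8 [538. 227. 112.] 2780
  x 420 ymin 138.0 ymax 306.0;  x 460 ymin 137.0 ymax 309.0;  x 500 ymin 137.0 ymax 305.0;  x 540 ymin 137.0 ymax 328.0;  x 580 ymin 136.0 ymax 305.0;  x 620 ymin 135.0 ymax 304.0;  y 150 xmin 417.0 xmax 679.0;  y 190 xmin 376.0 xmax 679.0;  y 230 xmin 375.0 xmax 680.0;  y 270 xmin 424.0 xmax 681.0;  y 310 xmin 424.0 xmax 681.0;
```

Request:
step_arm(increments=[{"xyz": [10,-10,5],"dr": [0,0,-20],"grip": 70},{"xyz": [30.7,-26.6,5],"dr": [0,0,-68.8],"grip": 70},{"xyz": [30.7,-26.6,5],"dr": [0,0,-68.8],"grip": 70},{"xyz": [30.7,-26.6,5],"dr": [0,0,-68.8],"grip": 70},{"xyz": [30.7,-26.6,5],"dr": [0,0,-68.8],"grip": 70},{"xyz": [30.7,-26.6,5],"dr": [0,0,-68.8],"grip": 70},{"xyz": [30.7,-26.6,5],"dr": [0,0,-68.8],"grip": 70},{"xyz": [30.7,-26.6,5],"dr": [0,0,-68.8],"grip": 70},{"xyz": [30.7,-26.6,5],"dr": [0,0,-68.8],"grip": 70},{"xyz": [30.7,-26.6,5],"dr": [0,0,-68.8],"grip": 70}])

```text
t: 1.3
tool_pos: [553.9, 333.3, 303.3]
orientation: [3.141, 0.001, 1.55]
ft_force: [0.0, 0.6, -0.2]
grip_width: 59.5
gripper_force: 0.0
```

Request:
step_arm(increments=[{"xyz": [0,0,-4],"grip": 70},{"xyz": [0,0,-8],"grip": 70},{"xyz": [0,0,-11.8],"grip": 70},{"xyz": [0,0,-11.8],"grip": 70},{"xyz": [0,0,-11.8],"grip": 0},{"xyz": [0,0,-11.8],"grip": 0},{"xyz": [0,0,-11.8],"grip": 0},{"xyz": [0,0,-11.8],"grip": 0},{"xyz": [0,0,-11.8],"grip": 0},{"xyz": [0,0,-11.8],"grip": 0}], newtons=25)

```text
schema error: expected keys dr, xyz, grip
```

Request:
step_arm(increments=[{"xyz": [0,0,-4],"dr": [0,0,0],"grip": 70},{"xyz": [0,0,-8],"dr": [0,0,0],"grip": 70},{"xyz": [0,0,-11.8],"dr": [0,0,0],"grip": 70},{"xyz": [0,0,-11.8],"dr": [0,0,0],"grip": 70},{"xyz": [0,0,-11.8],"dr": [0,0,0],"grip": 0},{"xyz": [0,0,-11.8],"dr": [0,0,0],"grip": 0},{"xyz": [0,0,-11.8],"dr": [0,0,0],"grip": 0},{"xyz": [0,0,-11.8],"dr": [0,0,0],"grip": 0},{"xyz": [0,0,-11.8],"dr": [0,0,0],"grip": 0},{"xyz": [0,0,-11.8],"dr": [0,0,0],"grip": 0}], newtons=25)

```text
t: 2.3
tool_pos: [550.1, 338.7, 187.6]
orientation: [-3.141, -0.003, 1.557]
ft_force: [-6.7, 1.7, 2.0]
grip_width: 21.5
gripper_force: 29.7
```

Request:
step_arm(increments=[{"xyz": [-0.1,-1.11,1.56],"dr": [0,0,0],"grip": 0},{"xyz": [-0.1,-2.43,3.1],"dr": [0,0,0],"grip": 0},{"xyz": [-0.15,-3.88,4.53],"dr": [0,0,0],"grip": 0},{"xyz": [-0.2,-5.45,5.82],"dr": [0,0,0],"grip": 0},{"xyz": [-0.2,-7.12,6.97],"dr": [0,0,0],"grip": 0},{"xyz": [-0.2,-8.89,7.97],"dr": [0,0,0],"grip": 0},{"xyz": [-0.25,-10.74,8.81],"dr": [0,0,0],"grip": 0},{"xyz": [-0.3,-12.66,9.49],"dr": [0,0,0],"grip": 0},{"xyz": [-0.3,-14.63,10],"dr": [0,0,0],"grip": 0},{"xyz": [-0.3,-16.63,10.34],"dr": [0,0,0],"grip": 0}])

```text
t: 3.3
tool_pos: [547.5, 167.7, 289.5]
orientation: [-3.14, 0.0, 1.554]
ft_force: [-3.1, 1.8, -5.4]
grip_width: 21.5
gripper_force: 27.3
```

Request:
step_arm(increments=[{"xyz": [0,-2.84,0.17],"dr": [0,0,0],"grip": 0},{"xyz": [-0.1,-5.68,0],"dr": [0,0,0],"grip": 0},{"xyz": [-0.1,-8.08,-0.43],"dr": [0,0,0],"grip": 0},{"xyz": [-0.15,-10.43,-1.1],"dr": [0,0,0],"grip": 0},{"xyz": [-0.2,-12.69,-2.01],"dr": [0,0,0],"grip": 0},{"xyz": [-0.2,-14.84,-3.16],"dr": [0,0,0],"grip": 0},{"xyz": [-0.25,-16.86,-4.52],"dr": [0,0,0],"grip": 0},{"xyz": [-0.3,-18.73,-6.09],"dr": [0,0,0],"grip": 0},{"xyz": [-0.3,-20.42,-7.84],"dr": [0,0,0],"grip": 0},{"xyz": [-0.3,-21.93,-9.77],"dr": [0,0,0],"grip": 0}])

```text
t: 4.3
tool_pos: [544.1, -53.8, 191.9]
orientation: [-3.141, 0.002, 1.552]
ft_force: [-3.5, 0.9, 2.1]
grip_width: 21.4
gripper_force: 30.9
```

Request:
step_arm(increments=[{"xyz": [0,-1.29,-2.06],"dr": [0,0,0],"grip": 0},{"xyz": [0,-2.36,-4.26],"dr": [0,0,0],"grip": 0},{"xyz": [0,-3.19,-6.55],"dr": [0,0,0],"grip": 0},{"xyz": [0,-3.78,-8.91],"dr": [0,0,0],"grip": 0},{"xyz": [0,-4.08,-10.92],"dr": [0,0,0],"grip": 0},{"xyz": [0,-4.1,-11.6],"dr": [0,0,0],"grip": 0},{"xyz": [0,-4.1,-11.6],"dr": [0,0,0],"grip": 0}])

```text
t: 5.0
tool_pos: [543.4, -97.1, 74.8]
orientation: [-3.139, 0.005, 1.55]
ft_force: [-3.6, -7.5, 0.2]
grip_width: 21.4
gripper_force: 37.8
```

Request:
step_arm(increments=[{"xyz": [0,0,-0.5],"dr": [0,0,0],"grip": 0},{"xyz": [0,0.2,-0.9],"dr": [0,0,0],"grip": 0},{"xyz": [0,0.2,-0.9],"dr": [0,0,0],"grip": 0}])

```text
t: 5.3
tool_pos: [543.4, -97.5, 66.8]
orientation: [-3.14, 0.008, 1.549]
ft_force: [-4.3, -12.0, 0.2]
grip_width: 21.1
gripper_force: 38.5
```

```bash
cat > door.py <<'E'
from h import *
import sys
B=both()
out=[]
for n,(f,W) in B.items():
    cv2.imwrite(f'pics/{n}_{sys.argv[1]}.png',f['color'])
    P=W.reshape(-1,3); P=P[~np.isnan(P[:,0])]
    D=P[(P[:,0]>420)&(P[:,0]<660)&(P[:,1]>-60)&(P[:,1]<120)&(P[:,2]>15)&(P[:,2]<200)]
    if len(D)<50: continue
    c=np.median(D,0)
    for _ in range(6):
        U=np.linalg.svd(D-c,full_matrices=False)[2][2]; r=(D-c)@U; D=D[abs(r)<6]; c=D.mean(0)
    U*=np.sign(U[2]); print(n,'door n',U.round(3),c.round(),len(D),'tilt',np.degrees(np.arctan2(U[1],U[2])).round(1))
E
python3 door.py a
```

```text
top door n [0.002 0.109 0.994] [544.  37.  62.] 4448 tilt 6.3
scene door n [0.003 0.11  0.994] [548.  33.  63.] 3022 tilt 6.3
```

Request:
step_arm(increments=[{"xyz": [0,0.4,0.5],"dr": [0,0,0],"grip": 60},{"xyz": [0,0.4,0.5],"dr": [0,0,0],"grip": 60},{"xyz": [0,0.4,0.5],"dr": [0,0,0],"grip": 60},{"xyz": [0,0.4,4],"dr": [0,0,0],"grip": 60},{"xyz": [0,0.4,6.5],"dr": [0,0,0],"grip": 0},{"xyz": [0,0.4,6.5],"dr": [0,0,0],"grip": 0},{"xyz": [0,0.4,6.5],"dr": [0,0,0],"grip": 0},{"xyz": [0,0.4,6.5],"dr": [0,0,0],"grip": 0},{"xyz": [0,0.4,5],"dr": [0,0,0],"grip": 0},{"xyz": [0,0.4,5],"dr": [0,0,0],"grip": 0}])

```text
t: 6.4
tool_pos: [543.3, -84.0, 113.4]
orientation: [-3.136, -0.0, 1.555]
ft_force: [-0.9, 0.1, -0.7]
grip_width: -0.1
gripper_force: 0.0
```

Request:
step_arm(increments=[{"xyz": [0,0,-0.3],"dr": [0,0,0],"grip": 0},{"xyz": [0,0,-0.6],"dr": [0,0,0],"grip": 0},{"xyz": [0,0,-0.9],"dr": [0,0,0],"grip": 0}])

```text
t: 6.7
tool_pos: [545.7, -84.4, 106.9]
orientation: [3.141, -0.0, 1.555]
ft_force: [0.4, 0.8, -0.0]
grip_width: 0.1
gripper_force: 0.2
```

Request:
step_arm(increments=[{"xyz": [0,-0.5,-0.4],"dr": [0,0,0],"grip": 0},{"xyz": [0,-0.5,-0.8],"dr": [0,0,0],"grip": 0},{"xyz": [0,-0.5,-1.2],"dr": [0,0,0],"grip": 0},{"xyz": [0,-0.5,-1.2],"dr": [0,0,0],"grip": 0}])

```text
t: 7.1
tool_pos: [546.4, -84.9, 104.7]
orientation: [3.141, -0.006, 1.558]
ft_force: [-30.1, 14.1, 85.5]
grip_width: -0.3
gripper_force: 42.7
```

Request:
step_arm(increments=[{"xyz": [0,0,1.5],"dr": [0,0,0],"grip": 60},{"xyz": [-5,-4,6],"dr": [0,0,0],"grip": 60},{"xyz": [-12.5,-8,12],"dr": [0,0,0],"grip": 60},{"xyz": [-12.5,-8,12],"dr": [0,0,0],"grip": 60},{"xyz": [-12.5,-8,12],"dr": [0,0,0],"grip": 60},{"xyz": [-12.5,-8,12],"dr": [0,0,0],"grip": 60}])

```text
t: 7.7
tool_pos: [419.0, -172.4, 217.7]
orientation: [3.138, 0.002, 1.55]
ft_force: [1.0, -0.5, 0.3]
grip_width: 51.0
gripper_force: 0.0
```

```bash
cat > bars.py <<'E'
from h import *
B=both(); print(sense()['tool_pos'].round(1),sense()['orientation'].round(3))
for n,(f,W) in B.items():
    H=cv2.cvtColor(f['color'],cv2.COLOR_BGR2HSV)
    blue=(abs(H[...,0].astype(int)-115)<14)&(H[...,1]>110)&(H[...,2]>60)
    k,l,s,c=cv2.connectedComponentsWithStats(blue.astype(np.uint8))
    for i in range(1,k):
        P=W[l==i];P=P[~np.isnan(P[:,0])]
        if s[i,4]<20 or len(P)<10: continue
        m=np.median(P,0)
        if not(350<m[0]<760 and -500<m[1]<330 and -5<m[2]<200): continue
        A=W.reshape(-1,3); h=H.reshape(-1,3); q=(np.hypot(A[:,0]-m[0],A[:,1]-m[1])<112)&(abs(A[:,2]-m[2])<9)&(((h[:,1]<45)&(h[:,2]>150))|blue.ravel())
        img=q.reshape(blue.shape).astype(np.uint8); k2,l2,s2,_=cv2.connectedComponentsWithStats(cv2.morphologyEx(img,cv2.MORPH_CLOSE,np.ones((3,3),np.uint8)))
        q=(l2==np.bincount(l2[l==i]).argmax())&(img>0)
        T=W[q]; T=T[T[:,2]>np.median(T[:,2])-6]
        r=cv2.minAreaRect(T[:,:2].astype(np.float32)); bx=cv2.boxPoints(r); e=bx[1]-bx[0];g=bx[2]-bx[1]; d=e if np.hypot(*e)>np.hypot(*g) else g; d=d/np.hypot(*d)
        if d@(m[:2]-np.array(r[0]))<0:d=-d
        print(n,'px',c[i].round(),'blue',m.round(),'mid',np.round(r[0],1),'size',np.round(r[1]),'yaw',np.degrees(np.arctan2(d[1],d[0])).round(1),'top z',np.median(T[:,2]).round(1))
E
python3 bars.py; python3 door.py b
python3 - <<'E'
from h import *
# dryer interior: white block edges
B=both()
for n,(f,W) in B.items():
    P=W.reshape(-1,3);P=P[~np.isnan(P[:,0])]
    P=P[(P[:,0]>410)&(P[:,0]<690)&(P[:,1]>140)&(P[:,1]<320)]
    # height map 8 mm, transposed: rows y, cols x
    print(n,'x:',list(range(424,680,8)))
    for y in range(146,316,8):
        print(y,' '.join('%3.0f'%np.median(q[:,2]) if len(q:=P[(abs(P[:,0]-x)<4)&(abs(P[:,1]-y)<4)]) else '  .' for x in range(424,680,8)))
E
```

```text
[ 421.  -169.7  215.7] [3.139 0.    1.554]
top px [348. 179.] blue [ 630. -236.   40.] mid [ 592.2 -215. ] size [ 14. 120.] yaw -29.1 top z 39.6
scene px [166. 263.] blue [ 569. -353.   39.] mid [ 530.7 -330.9] size [ 29. 120.] yaw -28.4 top z 39.5
scene px [204. 270.] blue [ 626. -243.   40.] mid [ 586.3 -219.6] size [ 30. 125.] yaw -28.1 top z 40.0
top door n [0.001 0.11  0.994] [539.  32.  62.] 4751 tilt 6.3
scene door n [0.003 0.109 0.994] [545.  32.  63.] 3119 tilt 6.3
top x: [424, 432, 440, 448, 456, 464, 472, 480, 488, 496, 504, 512, 520, 528, 536, 544, 552, 560, 568, 576, 584, 592, 600, 608, 616, 624, 632, 640, 648, 656, 664, 672]
146  47  57  55  55  56  55  55  53  54  57  51  56  55  55  55  54  54  56  54  56  55  53  56  55  56  57  54  55  54  58  54  49
154  53  10  14  10  11  13  13  10  11  12  13  12  14  12  15  13  11  10  13  10  13  11  10  11  11  14  14  12  10  13  14  30
162  57  13   9  12  13  13  10  12  13  11  11  15  12  11  10  12  15  11  12   9  14  11  11  12  11   8  12  13   9  12  12  29
170  63  13  12  12  14  13  12  12  10  13  11  10  11  
[... 5038 characters left out ...]
49  50   .  45  48  45 -469
282  90  48  49  47  47  28  20  26  40  43  46  46  40  23  22  24  37 -748 -556  43  45  31  34  30  37  46  48  44  48  49  47 -471
290  98  46  49  49  50  42  48  50  50  46  47  45  24  47  46 -354  44  43  44  46  49  49  48  47  48  50  50   .  52  49  50 -463
298  51  51  44  49  50  50  51  49  45  47  45  48  49  49  50  51  52  50  49  53  51  50  49  95  64  72 114 122 106  91  91 -416
306 105  97 114  99 110 103  96 105 114 109  98  99  97  97 108 108 111 110 108 108 100 111 107 102 116 121 114 119 135 139  87 -441
314 156 152 148 152 148 150 150 155 153 -306 -747 -755 -752 -304 146 149 148 149   .   . 150 151 149   .   .   .   .   .   .   .   1 -475
```

View pics/top_b.png

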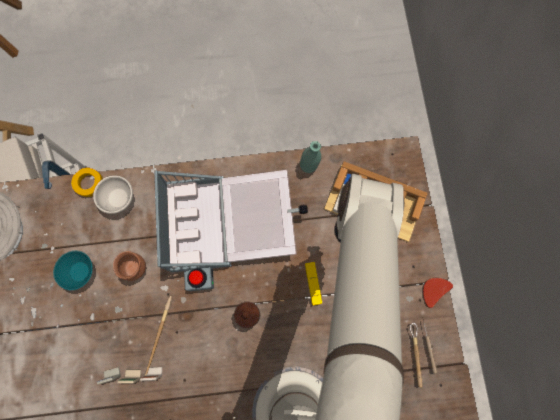

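The top view shows the door lying level at (258,216) with its knob at (303,210). There are three white pockets around (187,208), (187,225) and (187,242), and the arm stands over the rack.

Request:
step_arm(increments=[{"xyz": [5,-1.3,0],"dr": [0,0,8],"grip": 60},{"xyz": [14.1,-3.6,-5],"dr": [0,0,62.6],"grip": 60},{"xyz": [14.1,-3.6,-9.5],"dr": [0,0,62.6],"grip": 60},{"xyz": [14.1,-3.6,-9.5],"dr": [0,0,62.6],"grip": 60},{"xyz": [14.1,-3.6,-9.5],"dr": [0,0,62.6],"grip": 60},{"xyz": [14.1,-3.6,-9.5],"dr": [0,0,62.6],"grip": 60},{"xyz": [14.1,-3.6,-9.5],"dr": [0,0,62.6],"grip": 60},{"xyz": [14.1,-3.6,-9.5],"dr": [0,0,62.6],"grip": 60},{"xyz": [14.1,-3.6,-9.5],"dr": [0,0,62.6],"grip": 60},{"xyz": [14.1,-3.6,-9.5],"dr": [0,0,62.6],"grip": 60}])

```text
t: 9.0
tool_pos: [561.6, -204.6, 119.0]
orientation: [3.141, -0.002, 2.647]
ft_force: [-0.5, -0.7, -0.3]
grip_width: 51.5
gripper_force: 0.0
```

Run:
```python
from h import *
s=sense(); print(s['tool_pos'],s['orientation'])
f=grab('top');W=cloud(f);P=W.reshape(-1,3);P=P[~np.isnan(P[:,0])]
# slot centres and yaw from floor points in slots
for y in(230,245,260,272):
    q=P[(abs(P[:,1]-y)<7)&(P[:,0]>465)&(P[:,0]<640)]
    fl=q[(q[:,2]<20)&(q[:,2]>4)][:,0]; hi=np.sort(q[q[:,2]>40][:,0]); g=[(a.round(),b.round(),((a+b)/2).round(1)) for a,b in zip(hi[:-1],hi[1:]) if b-a>15]
    print(y,'gaps',g, [np.percentile(fl[(fl>a-40)&(fl<a+40)],[2,98]).round() for a in(487,551,615)])
```

```text
[ 561.57058666 -204.64796346  118.97215924] [ 3.14136747e+00 -1.57302832e-03  2.64675369e+00]
230 gaps [(np.float64(467.0), np.float64(506.0), np.float64(486.3)), (np.float64(530.0), np.float64(569.0), np.float64(549.7)), (np.float64(596.0), np.float64(634.0), np.float64(614.8))] [array([472., 506.]), array([540., 570.]), array([605., 634.])]
245 gaps [(np.float64(467.0), np.float64(505.0), np.float64(486.3)), (np.float64(531.0), np.float64(569.0), np.float64(550.4)), (np.float64(595.0), np.float64(635.0), np.float64(615.2))] [array([475., 506.]), array([542., 571.]), array([606., 635.])]
260 gaps [(np.float64(467.0), np.float64(506.0), np.float64(486.7)), (np.float64(531.0), np.float64(570.0), np.float64(550.7)), (np.float64(596.0), np.float64(634.0), np.float64(615.0))] [array([476., 507.]), array([540., 571.]), array([607., 635.])]
272 gaps [(np.float64(469.0), np.float64(507.0), np.float64(487.6)), (np.float64(532.0), np.float64(570.0), np.float64(550.9)), (np.float64(596.0), np.float64(634.0), np.float64(614.9))] [array([475., 507.]), array([541., 569.]), array([606., 634.])]
```

Request:
step_arm(increments=[{"xyz": [0,0,-4],"dr": [0,0,0],"grip": 60},{"xyz": [0,0,-7],"dr": [0,0,0],"grip": 60},{"xyz": [0,0,-8.4],"dr": [0,0,0],"grip": 60},{"xyz": [0,0,-8.4],"dr": [0,0,0],"grip": 60},{"xyz": [0,0,-8.4],"dr": [0,0,0],"grip": 0},{"xyz": [0,0,-8.4],"dr": [0,0,0],"grip": 0},{"xyz": [0,0,-8.4],"dr": [0,0,0],"grip": 0},{"xyz": [0,0,-8.4],"dr": [0,0,0],"grip": 0},{"xyz": [0,0,-8.4],"dr": [0,0,0],"grip": 0}], newtons=50)

```text
t: 9.95
tool_pos: [562.8, -205.8, 37.7]
orientation: [3.141, 0.003, 2.647]
ft_force: [-1.0, -0.1, 7.1]
grip_width: 26.9
gripper_force: 50.5
```

Request:
step_arm(increments=[{"xyz": [0,0,3],"dr": [0,0,0],"grip": 0},{"xyz": [0,0,7],"dr": [0,0,0],"grip": 0},{"xyz": [-2,0,9],"dr": [0,0,-4],"grip": 0},{"xyz": [-6,1,9],"dr": [0,0,-12],"grip": 0},{"xyz": [-10,2,9],"dr": [0,0,-20],"grip": 0},{"xyz": [-14.2,3.5,9],"dr": [0,0,-28],"grip": 0},{"xyz": [-14.2,3.5,9],"dr": [0,0,-36],"grip": 0},{"xyz": [-14.2,3.5,9],"dr": [0,0,-44],"grip": 0},{"xyz": [-14.2,3.5,9],"dr": [0,0,-52],"grip": 0},{"xyz": [-14.2,3.5,9],"dr": [0,0,-60],"grip": 0}])

```text
t: 10.95
tool_pos: [419.5, -170.2, 126.4]
orientation: [3.141, -0.0, 1.595]
ft_force: [-0.4, -0.3, -2.5]
grip_width: 26.8
gripper_force: 49.5
```

Request:
step_arm(increments=[{"xyz": [0,0,0],"dr": [0,0,-2.6],"grip": 0},{"xyz": [0,0,-4],"dr": [0,0,-2.6],"grip": 0},{"xyz": [0,0,-7],"dr": [0,0,-2.6],"grip": 0}])

```text
t: 11.25
tool_pos: [420.3, -170.3, 55.8]
orientation: [3.139, 0.001, 1.555]
ft_force: [0.4, 0.5, -1.1]
grip_width: 27.1
gripper_force: 49.5
```

```bash
python3 bars.py; python3 door.py c; python3 -c "
import cv2;a=cv2.imread('pics/scene_c.png');cv2.imwrite('pics/cc.png',cv2.resize(a[180:320,120:320],(800,560)))"
```

```text
[ 416.5 -169.1   53.2] [-3.135e+00 -2.000e-03  1.555e+00]
top px [389. 193.] blue [ 573. -352.   39.] mid [ 542.2 -336.1] size [ 27. 106.] yaw -27.9 top z 39.1
scene px [193. 215.] blue [ 422. -240.   52.] mid [ 413.9 -219.4] size [77. 32.] yaw -92.5 top z 53.7
scene px [166. 263.] blue [ 569. -353.   40.] mid [ 530.1 -331.2] size [ 29. 119.] yaw -29.1 top z 39.9
top door n [0.001 0.109 0.994] [539.  33.  62.] 4750 tilt 6.3
scene door n [0.003 0.11  0.994] [546.  32.  63.] 3140 tilt 6.3
```

View pics/cc.png

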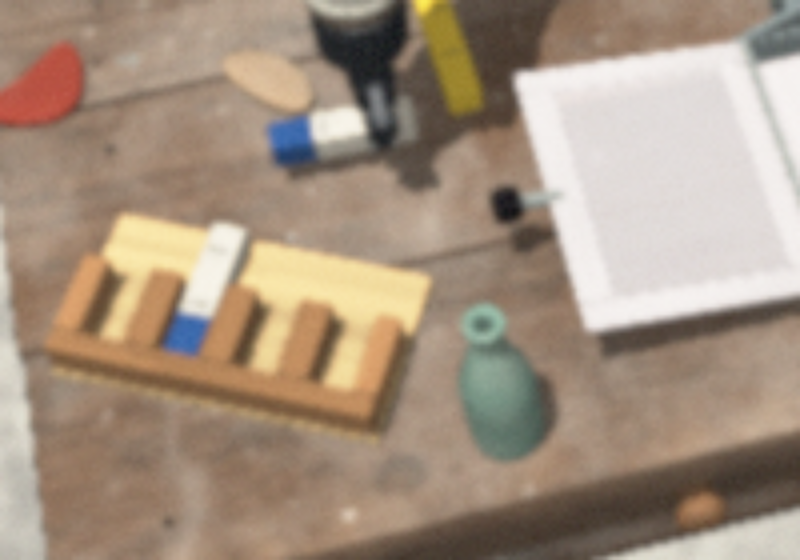

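The view shows the bar held level over clear bench at (340,130), with its blue end at the left. The second bar is still in the rack.

Request:
step_arm(increments=[{"xyz": [0,0,-1.5],"dr": [0,0,0],"grip": 0},{"xyz": [0,0,-2.7],"dr": [0,0,0],"grip": 0},{"xyz": [0,0,-2.9],"dr": [0,0,0],"grip": 0},{"xyz": [0,0,-2.9],"dr": [0,0,0],"grip": 0},{"xyz": [0,0,-2.8],"dr": [0,0,0],"grip": 60},{"xyz": [0,0,-2.8],"dr": [0,0,0],"grip": 60},{"xyz": [0,0,-2.8],"dr": [0,0,0],"grip": 60},{"xyz": [0,0,2],"dr": [0,0,0],"grip": 60},{"xyz": [0,0,7],"dr": [0,0,0],"grip": 60},{"xyz": [0,0,8],"dr": [0,0,0],"grip": 60}])

```text
t: 12.45
tool_pos: [422.5, -171.6, 140.4]
orientation: [3.134, 0.002, 1.555]
ft_force: [0.3, -0.1, -0.3]
grip_width: 51.3
gripper_force: 0.0
```

Request:
step_arm(increments=[{"xyz": [0,-5,8],"dr": [0,0,0],"grip": 60},{"xyz": [0,-5,8],"dr": [0,0,0],"grip": 60}])

```text
t: 12.65
tool_pos: [419.1, -220.4, 217.3]
orientation: [-3.141, -0.0, 1.557]
ft_force: [1.0, -0.3, 0.2]
grip_width: 51.2
gripper_force: 0.0
```

```bash
python3 bars.py
```

```text
[ 422.3 -225.2  221.2] [3.132 0.005 1.551]
top px [359. 249.] blue [ 417. -235.   29.] mid [ 420.3 -216.7] size [64. 27.] yaw -92.4 top z 28.9
scene px [193. 220.] blue [ 423. -241.   28.] mid [ 416.7 -219.7] size [73. 34.] yaw -92.4 top z 29.8
scene px [166. 263.] blue [ 568. -353.   41.] mid [ 530.6 -330.8] size [ 30. 119.] yaw -27.7 top z 40.2
```

Request:
step_arm(increments=[{"xyz": [0,-1.6,-5],"dr": [0,0,0],"grip": 60},{"xyz": [0,-1.6,-10],"dr": [0,0,0],"grip": 60},{"xyz": [0,-1.6,-15],"dr": [0,0,0],"grip": 60},{"xyz": [0,-1.6,-18],"dr": [0,0,0],"grip": 60},{"xyz": [0,-1.6,-18.9],"dr": [0,0,0],"grip": 60},{"xyz": [0,-1.6,-18.9],"dr": [0,0,0],"grip": 0},{"xyz": [0,-1.6,-18.9],"dr": [0,0,0],"grip": 0},{"xyz": [0,-1.6,-18.9],"dr": [0,0,0],"grip": 0},{"xyz": [0,-1.6,-18.9],"dr": [0,0,0],"grip": 0},{"xyz": [0,-1.6,-18.9],"dr": [0,0,0],"grip": 0}])

```text
t: 13.75
tool_pos: [420.4, -236.7, 28.1]
orientation: [3.14, 0.001, 1.555]
ft_force: [-0.0, 0.3, -1.1]
grip_width: 27.1
gripper_force: 51.4
```

Request:
step_arm(increments=[{"xyz": [0,0,4],"dr": [0,0,0],"grip": 0},{"xyz": [0,0,9],"dr": [0,0,0],"grip": 0},{"xyz": [0,2,14],"dr": [0,0,0],"grip": 0},{"xyz": [2,6,17],"dr": [0,0,0],"grip": 0},{"xyz": [4,10,17],"dr": [0,0,0],"grip": 0},{"xyz": [6,14,17],"dr": [0,0,0],"grip": 0},{"xyz": [8,18,17],"dr": [0,0,0],"grip": 0},{"xyz": [10,22,17],"dr": [0,0,0],"grip": 0},{"xyz": [12,26,17],"dr": [0,0,0],"grip": 0},{"xyz": [14,30,17],"dr": [0,0,0],"grip": 0}])

```text
t: 14.75
tool_pos: [560.0, 65.3, 197.6]
orientation: [3.141, -0.0, 1.555]
ft_force: [0.4, 0.3, -1.7]
grip_width: 27.2
gripper_force: 51.6
```

Request:
step_arm(increments=[{"xyz": [2,4,0],"dr": [0,0,0],"grip": 0},{"xyz": [4,8,-2],"dr": [0,0,0],"grip": 0},{"xyz": [5.4,11.3,-4],"dr": [0,0,0],"grip": 0},{"xyz": [5.4,11.3,-6],"dr": [0,0,0],"grip": 0},{"xyz": [5.4,11.3,-7],"dr": [0,0,0],"grip": 0},{"xyz": [5.4,11.3,-7],"dr": [0,0,0],"grip": 0}])

```text
t: 15.35
tool_pos: [612.0, 175.0, 125.2]
orientation: [-3.138, 0.002, 1.554]
ft_force: [0.5, -0.5, -0.6]
grip_width: 27.1
gripper_force: 51.4
```

```bash
python3 bars.py; python3 door.py d; python3 -c "
import cv2,numpy as np;a=cv2.imread('pics/scene_d.png');b=cv2.imread('pics/top_d.png');cv2.imwrite('pics/dd.png',np.hstack([cv2.resize(a[140:280,290:430],(400,400)),cv2.resize(b[150:290,140:280],(400,400))]))"
```

```text
[613.8 175.  127.7] [3.141e+00 1.000e-03 1.553e+00]
top px [383. 208.] blue [ 528. -325.   39.] mid [ 492.1 -303.9] size [ 28. 117.] yaw -30.4 top z 39.2
scene px [330. 222.] blue [617. 160. 129.] mid [607.4 160.3] size [19. 37.] yaw -16.0 top z 129.8
scene px [172. 251.] blue [ 530. -327.   40.] mid [ 489.8 -305.2] size [ 31. 120.] yaw -31.7 top z 40.0
top door n [0.001 0.108 0.994] [544.  27.  62.] 4460 tilt 6.2
scene door n [0.004 0.108 0.994] [545.  32.  63.] 3113 tilt 6.2
```

View pics/dd.png

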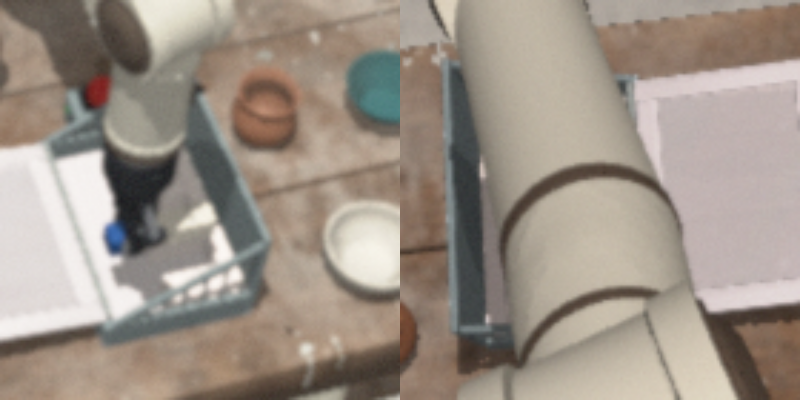

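The view shows the bar level over the dryer with its blue end at (115,236), facing the door. The measurements show that the second bar has been knocked to about (491,-305).

Request:
step_arm(increments=[{"xyz": [0.1,0.2,-2],"dr": [0,0,0],"grip": 0},{"xyz": [0.1,0.2,-4],"dr": [0,0,0],"grip": 0},{"xyz": [0.1,0.2,-5.5],"dr": [0,0,0],"grip": 0},{"xyz": [0.1,0.2,-6.5],"dr": [0,0,0],"grip": 0},{"xyz": [0.1,0.2,-7.5],"dr": [0,0,0],"grip": 0},{"xyz": [0.1,0.2,-8],"dr": [0,0,0],"grip": 0}])

```text
t: 16.15
tool_pos: [614.5, 178.4, 46.4]
orientation: [-3.141, 0.0, 1.555]
ft_force: [0.3, 0.6, -1.7]
grip_width: 27.0
gripper_force: 51.6
```

Request:
step_arm(increments=[{"xyz": [0,0,-0.4],"dr": [0,0,0],"grip": 0},{"xyz": [0,0,-0.8],"dr": [0,0,0],"grip": 0},{"xyz": [0,0,-0.9],"dr": [0,0,0],"grip": 0},{"xyz": [0,0,-0.9],"dr": [0,0,0],"grip": 0}])

```text
t: 16.55
tool_pos: [614.7, 178.7, 38.1]
orientation: [3.141, -0.0, 1.555]
ft_force: [0.1, -0.2, -1.5]
grip_width: 26.9
gripper_force: 51.6
```

Request:
step_arm(increments=[{"xyz": [0,0,-0.1],"dr": [0,0,0],"grip": 55},{"xyz": [0,0,-0.1],"dr": [0,0,0],"grip": 55},{"xyz": [0,0,0],"dr": [0,0,0],"grip": 55},{"xyz": [0,0,4],"dr": [0,0,0],"grip": 55},{"xyz": [0,0,9],"dr": [0,0,0],"grip": 55},{"xyz": [0,0,14],"dr": [0,0,0],"grip": 60},{"xyz": [0,-5,18],"dr": [0,0,0],"grip": 60},{"xyz": [-3,-10,18],"dr": [0,0,0],"grip": 60},{"xyz": [-6,-15,18],"dr": [0,0,0],"grip": 60},{"xyz": [-9,-20,18],"dr": [0,0,0],"grip": 60}])

```text
t: 17.55
tool_pos: [541.9, 7.0, 218.9]
orientation: [3.139, -0.0, 1.555]
ft_force: [0.8, 0.4, 0.1]
grip_width: 51.3
gripper_force: 0.0
```

```bash
python3 bars.py
```

```text
[539.    0.6 218.1] [-3.14   0.004  1.545]
top px [212. 200.] blue [613. 171.  38.] mid [619.7 217. ] size [ 99. 123.] yaw -86.8 top z 41.4
top px [383. 208.] blue [ 529. -326.   39.] mid [ 492.  -303.3] size [ 27. 118.] yaw -30.5 top z 39.1
scene px [331. 238.] blue [621. 172.  39.] mid [605.4 217.2] size [ 79. 128.] yaw -79.1 top z 41.3
scene px [172. 251.] blue [ 529. -327.   39.] mid [ 489.4 -305.1] size [ 32. 122.] yaw -32.9 top z 39.7
```

Request:
step_arm(increments=[{"xyz": [0,-5,0],"dr": [0,0,8],"grip": 60},{"xyz": [-0.5,-10,0],"dr": [0,0,16],"grip": 60},{"xyz": [-1.5,-15,0],"dr": [0,0,24],"grip": 60},{"xyz": [-1.5,-20,-2],"dr": [0,0,32],"grip": 60},{"xyz": [-1.5,-25,-4],"dr": [0,0,40],"grip": 60},{"xyz": [-1.5,-29.5,-7],"dr": [0,0,48],"grip": 60},{"xyz": [-1.5,-29.5,-9.8],"dr": [0,0,56],"grip": 60},{"xyz": [-1.5,-29.5,-9.8],"dr": [0,0,59.9],"grip": 60},{"xyz": [-1.5,-29.5,-9.8],"dr": [0,0,59.9],"grip": 60}])

```text
t: 18.55
tool_pos: [526.0, -286.9, 117.9]
orientation: [-3.141, -0.003, 2.599]
ft_force: [-0.1, -0.1, 1.2]
grip_width: 51.1
gripper_force: 0.0
```

```bash
python3 bars.py
```

```text
[ 528.3 -285.9  120.3] [3.141e+00 1.000e-03 2.599e+00]
top px [212. 200.] blue [612. 171.  39.] mid [619.5 217.5] size [123. 102.] yaw -90.0 top z 41.7
top px [380. 209.] blue [ 524. -315.   40.] mid [ 515.6 -313.3] size [21. 49.] yaw -10.3 top z 39.4
scene px [331. 238.] blue [619. 172.  39.] mid [607.3 216.8] size [ 78. 129.] yaw -75.9 top z 41.8
scene px [172. 251.] blue [ 530. -327.   39.] mid [ 513.2 -318.2] size [27. 68.] yaw -32.7 top z 39.6
```

Request:
step_arm(increments=[{"xyz": [-1.7,-2.9,0],"dr": [0,0,0],"grip": 60},{"xyz": [-1.7,-2.9,0],"dr": [0,0,0],"grip": 60},{"xyz": [-1.7,-2.9,0],"dr": [0,0,0],"grip": 60}])

```text
t: 18.95
tool_pos: [511.1, -315.7, 121.3]
orientation: [-3.142, 0.003, 2.599]
ft_force: [0.4, 0.2, 0.6]
grip_width: 51.4
gripper_force: 0.0
```

Request:
step_arm(increments=[{"xyz": [0,0,-4],"dr": [0,0,0],"grip": 60},{"xyz": [0,0,-7],"dr": [0,0,0],"grip": 60},{"xyz": [0,0,-8.4],"dr": [0,0,0],"grip": 60},{"xyz": [0,0,-8.4],"dr": [0,0,0],"grip": 60},{"xyz": [0,0,-8.4],"dr": [0,0,0],"grip": 0},{"xyz": [0,0,-8.4],"dr": [0,0,0],"grip": 0},{"xyz": [0,0,-8.4],"dr": [0,0,0],"grip": 0},{"xyz": [0,0,-8.4],"dr": [0,0,0],"grip": 0},{"xyz": [0,0,-8.4],"dr": [0,0,0],"grip": 0}])

```text
t: 19.85
tool_pos: [511.5, -316.6, 37.6]
orientation: [-3.141, 0.003, 2.6]
ft_force: [-2.0, -1.4, 7.7]
grip_width: 27.3
gripper_force: 50.7
```

```bash
python3 bars.py
```

```text
[ 511.4 -316.6   37.6] [-3.141e+00  3.000e-03  2.600e+00]
top px [212. 200.] blue [612. 171.  38.] mid [620.1 217.6] size [101. 124.] yaw -89.1 top z 41.6
scene px [331. 238.] blue [620. 172.  39.] mid [605.1 218.2] size [ 76. 127.] yaw -83.3 top z 41.3
scene px [172. 251.] blue [ 529. -327.   39.] mid [ 528.2 -326.1] size [27. 34.] yaw -33.8 top z 40.0
```

Request:
step_arm(increments=[{"xyz": [0,0,3],"dr": [0,0,0],"grip": 0},{"xyz": [0,0,7],"dr": [0,0,0],"grip": 0},{"xyz": [0,0,11],"dr": [0,0,0],"grip": 0},{"xyz": [0,3,15],"dr": [0,0,-6],"grip": 0},{"xyz": [0,7,17],"dr": [0,0,-13],"grip": 0},{"xyz": [0,11,17],"dr": [0,0,-20],"grip": 0},{"xyz": [0,15,17],"dr": [0,0,-27],"grip": 0},{"xyz": [0,19,17],"dr": [0,0,-34],"grip": 0},{"xyz": [0,23,17],"dr": [0,0,-41],"grip": 0},{"xyz": [0,27,17],"dr": [0,0,-48],"grip": 0}])

```text
t: 20.95
tool_pos: [510.2, -43.3, 206.3]
orientation: [3.14, -0.0, 1.758]
ft_force: [0.1, -0.2, -1.0]
grip_width: 26.8
gripper_force: 49.7
```

Request:
step_arm(increments=[{"xyz": [-0.5,4,0],"dr": [0,0,-6],"grip": 0},{"xyz": [-1,8,0],"dr": [0,0,-11.9],"grip": 0},{"xyz": [-1.5,12,0],"dr": [0,0,-11.9],"grip": 0},{"xyz": [-2.4,16,0],"dr": [0,0,-11.9],"grip": 0},{"xyz": [-2.4,20,0],"dr": [0,0,-11.9],"grip": 0},{"xyz": [-2.4,24,0],"dr": [0,0,-11.9],"grip": 0},{"xyz": [-2.4,24,-3],"dr": [0,0,-11.9],"grip": 0},{"xyz": [-2.4,24,-6],"dr": [0,0,-11.9],"grip": 0},{"xyz": [-2.4,24,-7],"dr": [0,0,-11.9],"grip": 0},{"xyz": [-2.4,24,-7],"dr": [0,0,-11.9],"grip": 0}])

```text
t: 21.95
tool_pos: [485.1, 194.2, 134.5]
orientation: [-3.138, 0.001, 1.555]
ft_force: [1.1, -0.2, -1.5]
grip_width: 26.9
gripper_force: 49.7
```

```bash
python3 bars.py; python3 door.py e; python3 -c "
import cv2,numpy as np;a=cv2.imread('pics/scene_e.png');b=cv2.imread('pics/top_e.png');cv2.imwrite('pics/ee.png',np.hstack([cv2.resize(a[140:280,290:430],(400,400)),cv2.resize(b[150:290,140:280],(400,400))]))"
```

```text
[487.  194.8 136.6] [ 3.141e+00 -1.000e-03  1.554e+00]
top px [212. 200.] blue [612. 172.  38.] mid [617.3 183.1] size [53. 28.] yaw -91.9 top z 39.4
scene px [321. 188.] blue [490. 173. 138.] mid [486.9 174.6] size [33. 27.] yaw -93.4 top z 139.8
scene px [331. 238.] blue [620. 171.  39.] mid [605.2 216.6] size [ 78. 128.] yaw -78.9 top z 41.4
top door n [0.002 0.11  0.994] [539.  32.  62.] 4754 tilt 6.3
scene door n [0.002 0.109 0.994] [545.  31.  63.] 3087 tilt 6.3
```

View pics/ee.png

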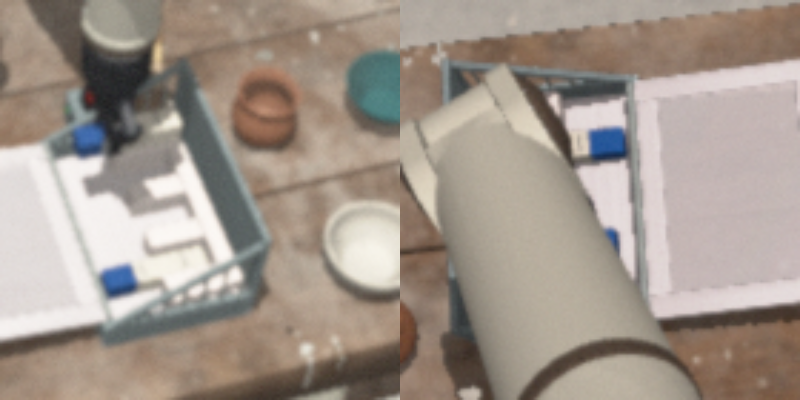

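The view shows the first bar lying in its pocket (blue end at 118,280). The second is level over the near pocket with its blue end at (88,138).

Request:
step_arm(increments=[{"xyz": [0,0,-2],"dr": [0,0,0],"grip": 0},{"xyz": [0,0,-4],"dr": [0,0,0],"grip": 0},{"xyz": [0,0,-6],"dr": [0,0,0],"grip": 0},{"xyz": [0,0,-7.5],"dr": [0,0,0],"grip": 0},{"xyz": [0,0,-8.5],"dr": [0,0,0],"grip": 0},{"xyz": [0,0,-9.2],"dr": [0,0,0],"grip": 0},{"xyz": [0,0,-9.7],"dr": [0,0,0],"grip": 0},{"xyz": [0,0,-9.7],"dr": [0,0,0],"grip": 0}])

```text
t: 22.95
tool_pos: [486.4, 194.7, 38.6]
orientation: [-3.142, -0.0, 1.555]
ft_force: [-0.0, -0.0, -1.2]
grip_width: 27.2
gripper_force: 49.8
```

Request:
step_arm(increments=[{"xyz": [0,0,-0.1],"dr": [0,0,0],"grip": 0},{"xyz": [0,0,-0.1],"dr": [0,0,0],"grip": 52},{"xyz": [0,0,-0.1],"dr": [0,0,0],"grip": 52},{"xyz": [0,0,-0.1],"dr": [0,0,0],"grip": 52},{"xyz": [0,0,4],"dr": [0,0,0],"grip": 52},{"xyz": [0,0,9],"dr": [0,0,0],"grip": 52},{"xyz": [0,0,13],"dr": [0,0,0],"grip": 60},{"xyz": [2,-4,16],"dr": [0,0,0],"grip": 60},{"xyz": [4,-8,16],"dr": [0,0,0],"grip": 60},{"xyz": [6,-12,16],"dr": [0,0,0],"grip": 60}])

```text
t: 23.95
tool_pos: [548.2, 73.6, 201.1]
orientation: [3.137, -0.001, 1.556]
ft_force: [-0.8, 0.3, -0.6]
grip_width: 51.1
gripper_force: 0.0
```

Request:
step_arm(increments=[{"xyz": [0,-5,0],"dr": [0,0,0],"grip": 60},{"xyz": [0,-10,0],"dr": [0,0,0],"grip": 60},{"xyz": [0,-14,0],"dr": [0,0,0],"grip": 60},{"xyz": [0,-14,0],"dr": [0,0,0],"grip": 60},{"xyz": [0,-14,0],"dr": [0,0,0],"grip": 60}])

```text
t: 24.45
tool_pos: [546.2, -66.6, 198.8]
orientation: [3.141, -0.0, 1.552]
ft_force: [0.3, 0.1, 1.0]
grip_width: 51.3
gripper_force: 0.0
```

```bash
python3 bars.py; python3 door.py f
python3 - <<'E'
from h import *
a=cv2.imread('pics/scene_f.png');b=cv2.imread('pics/top_f.png');cv2.imwrite('pics/ff.png',np.hstack([cv2.resize(a[140:280,290:430],(400,400)),cv2.resize(b[150:290,140:280],(400,400))]))
for n,(f,W) in both().items():
    P=W.reshape(-1,3); C=f['color'].reshape(-1,3).astype(int)
    k=(C.max(1)<60)&(abs(P[:,0]-546)<35)&(P[:,1]<-70)&(P[:,1]>-130)&(P[:,2]>45)&(P[:,2]<100)
    print(n,'knob',k.sum(),P[k].min(0).round() if k.any() else'',P[k].max(0).round() if k.any() else '')
E
```

```text
[546.4 -63.8 198.8] [ 3.141e+00 -1.000e-03  1.557e+00]
top px [212. 200.] blue [612. 172.  38.] mid [619.9 219.7] size [ 99. 128.] yaw -85.4 top z 41.4
top px [214. 242.] blue [485. 176.  38.] mid [481.4 222.9] size [127.  97.] yaw -94.7 top z 41.6
scene px [319. 207.] blue [493. 174.  38.] mid [473.  220.6] size [118. 128.] yaw -86.2 top z 41.6
scene px [331. 238.] blue [620. 171.  39.] mid [606.4 216.9] size [ 79. 129.] yaw -76.2 top z 41.2
top door n [0.001 0.104 0.995] [541.  51.  60.] 3745 tilt 6.0
scene door n [0.002 0.11  0.994] [551.  36.  63.] 2935 tilt 6.3
top knob 0  
scene knob 37 [535. -96.  67.] [559. -79.  97.]
```

View pics/ff.png

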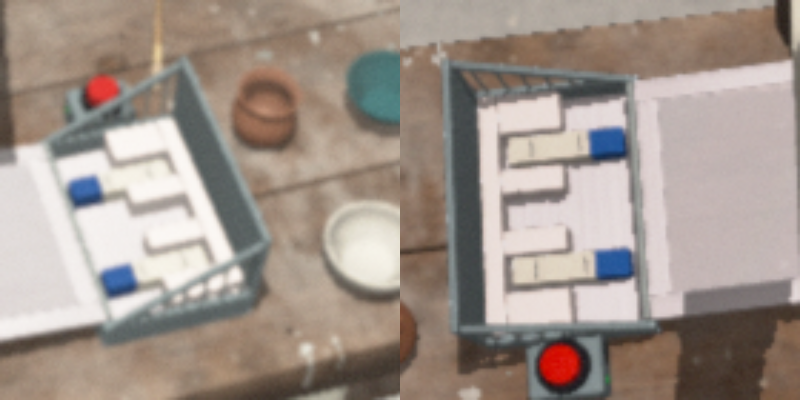

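Both bars lie in their pockets with the blue ends (118,280 and 85,190 in the left crop) towards the door. Next I take the knob.

Request:
step_arm(increments=[{"xyz": [0,-2.5,-4],"dr": [0,0,0],"grip": 60},{"xyz": [0,-2.5,-8],"dr": [0,0,0],"grip": 60},{"xyz": [0,-2.5,-11],"dr": [0,0,0],"grip": 60},{"xyz": [0,-2.5,-12],"dr": [0,0,0],"grip": 60},{"xyz": [0,-2.5,-12],"dr": [0,0,0],"grip": 0},{"xyz": [0,-2.5,-12],"dr": [0,0,0],"grip": 0},{"xyz": [0,-2.5,-12],"dr": [0,0,0],"grip": 0},{"xyz": [0,-2.5,-12],"dr": [0,0,0],"grip": 0},{"xyz": [0,-2.5,-12],"dr": [0,0,0],"grip": 0}], newtons=30)

```text
t: 25.65
tool_pos: [543.6, -89.7, 79.4]
orientation: [-3.137, -0.001, 1.555]
ft_force: [-7.2, 0.4, -0.0]
grip_width: 21.5
gripper_force: 32.2
```

Request:
step_arm(increments=[{"xyz": [-0.1,0.38,2.4],"dr": [0,0,0],"grip": 0},{"xyz": [-0.1,1.01,4.76],"dr": [0,0,0],"grip": 0},{"xyz": [-0.1,1.88,7.04],"dr": [0,0,0],"grip": 0},{"xyz": [-0.05,2.99,9.21],"dr": [0,0,0],"grip": 0},{"xyz": [-0.05,4.32,11.26],"dr": [0,0,0],"grip": 0},{"xyz": [0,5.85,13.15],"dr": [0,0,0],"grip": 0},{"xyz": [0,7.58,14.88],"dr": [0,0,0],"grip": 0},{"xyz": [0.05,9.47,16.41],"dr": [0,0,0],"grip": 0},{"xyz": [0.1,11.52,17.74],"dr": [0,0,0],"grip": 0},{"xyz": [0.1,13.69,18.85],"dr": [0,0,0],"grip": 0}])

```text
t: 26.65
tool_pos: [545.6, 46.1, 268.9]
orientation: [-3.14, 0.002, 1.554]
ft_force: [-1.6, -0.9, -6.8]
grip_width: 21.6
gripper_force: 29.6
```

Request:
step_arm(increments=[{"xyz": [0,2.67,0.99],"dr": [0,0,0],"grip": 0},{"xyz": [0.1,5.43,1.66],"dr": [0,0,0],"grip": 0},{"xyz": [0.1,8.26,1.98],"dr": [0,0,0],"grip": 0},{"xyz": [0.15,11.11,1.95],"dr": [0,0,0],"grip": 0},{"xyz": [0.2,13.53,1.66],"dr": [0,0,0],"grip": 0},{"xyz": [0.2,15.9,1.11],"dr": [0,0,0],"grip": 0},{"xyz": [0.25,18.21,0.31],"dr": [0,0,0],"grip": 0},{"xyz": [0.3,20.42,-0.72],"dr": [0,0,0],"grip": 0},{"xyz": [0.3,22.51,-1.97],"dr": [0,0,0],"grip": 0},{"xyz": [0.35,24.46,-3.44],"dr": [0,0,0],"grip": 0}])

```text
t: 27.65
tool_pos: [549.5, 294.2, 236.0]
orientation: [3.141, -0.003, 1.557]
ft_force: [-6.0, -0.1, 3.8]
grip_width: 21.8
gripper_force: 36.7
```

Request:
step_arm(increments=[{"xyz": [0,0.9,-0.83],"dr": [0,0,0],"grip": 0},{"xyz": [0,1.78,-1.66],"dr": [0,0,0],"grip": 0},{"xyz": [0,2.6,-2.6],"dr": [0,0,0],"grip": 0},{"xyz": [0,3.38,-3.5],"dr": [0,0,0],"grip": 0},{"xyz": [0,4.56,-5.16],"dr": [0,0,0],"grip": 0},{"xyz": [0,4.99,-5.85],"dr": [0,0,0],"grip": 0},{"xyz": [0,5.2,-6.2],"dr": [0,0,0],"grip": 0}])

```text
t: 28.35
tool_pos: [550.3, 347.3, 173.5]
orientation: [3.14, -0.005, 1.558]
ft_force: [-4.1, 3.7, 5.5]
grip_width: 21.2
gripper_force: 42.6
```

```bash
cat > slope.py <<'E'
from h import *
print(sense()['tool_pos'].round(1))
for n,(f,W) in both().items():
    P=W.reshape(-1,3);P=P[~np.isnan(P[:,0])]
    D=P[(P[:,0]>430)&(P[:,0]<660)&(P[:,1]>150)&(P[:,1]<300)&(P[:,2]>55)&(P[:,2]<200)]; c=np.median(D,0)
    for _ in range(6):
        U=np.linalg.svd(D-c,full_matrices=False)[2][2]; r=(D-c)@U; D=D[abs(r)<6]; c=D.mean(0)
    print(n,'slope',np.degrees(np.arctan2(-U[1]*np.sign(U[2]),abs(U[2]))).round(2),c.round(),len(D), 'z at y=228:',(c[2]-U[1]/U[2]*(228-c[1])).round(1))
E
python3 slope.py
```

```text
[550.3 347.3 173.5]
top slope 32.58 [548. 225. 109.] 4594 z at y=228: 110.7
scene slope 32.73 [549. 227. 111.] 3148 z at y=228: 112.1
```

Request:
step_arm(increments=[{"xyz": [0,0,0.2],"dr": [0,0,0],"grip": 60},{"xyz": [0,0,0.2],"dr": [0,0,0],"grip": 60},{"xyz": [0,0,0.2],"dr": [0,0,0],"grip": 60},{"xyz": [0,-0.5,3],"dr": [0,0,0],"grip": 60},{"xyz": [0,-0.5,6],"dr": [0,0,0],"grip": 0},{"xyz": [0,-0.5,6],"dr": [0,0,0],"grip": 0},{"xyz": [0,-0.5,6],"dr": [0,0,0],"grip": 0},{"xyz": [0,-0.5,6],"dr": [0,0,0],"grip": 0},{"xyz": [0,-0.5,5],"dr": [0,0,0],"grip": 0},{"xyz": [0,-0.5,5],"dr": [0,0,0],"grip": 0}])

```text
t: 29.45
tool_pos: [549.5, 337.2, 217.8]
orientation: [-3.138, 0.003, 1.555]
ft_force: [-0.1, 0.4, -0.3]
grip_width: -0.2
gripper_force: 0.0
```

Request:
step_arm(increments=[{"xyz": [0,0,-0.4],"dr": [0,0,0],"grip": 0},{"xyz": [0,0,-0.8],"dr": [0,0,0],"grip": 0},{"xyz": [0,0,-1.2],"dr": [0,0,0],"grip": 0}])

```text
t: 29.75
tool_pos: [550.9, 338.6, 208.5]
orientation: [3.141, -0.001, 1.555]
ft_force: [0.0, 0.0, 0.6]
grip_width: 0.3
gripper_force: 0.5
```

Request:
step_arm(increments=[{"xyz": [0,0,-0.2],"dr": [0,0,0],"grip": 0},{"xyz": [0,0,-0.4],"dr": [0,0,0],"grip": 0},{"xyz": [0,0,-0.5],"dr": [0,0,0],"grip": 0}])

```text
t: 30.05
tool_pos: [550.9, 338.6, 206.5]
orientation: [3.141, -0.001, 1.555]
ft_force: [-7.6, -3.4, 18.7]
grip_width: 0.1
gripper_force: 9.6
```

```bash
python3 slope.py
```

```text
[550.9 338.6 206.5]
top slope 30.71 [549. 224. 105.] 4506 z at y=228: 106.9
scene slope 30.95 [550. 226. 107.] 3071 z at y=228: 108.1
```

Request:
step_arm(increments=[{"xyz": [0,0,-0.15],"dr": [0,0,0],"grip": 0},{"xyz": [0,0,-0.15],"dr": [0,0,0],"grip": 0}])

```text
t: 30.35
tool_pos: [550.9, 338.7, 206.3]
orientation: [3.14, -0.001, 1.555]
ft_force: [-8.4, -4.9, 21.4]
grip_width: -0.0
gripper_force: 10.8
```

```bash
python3 slope.py
```

```text
[550.9 338.7 206.3]
top slope 30.75 [549. 224. 105.] 4497 z at y=228: 106.9
scene slope 30.88 [548. 226. 107.] 3098 z at y=228: 108.1
```

Request:
step_arm(increments=[{"xyz": [0,0,4],"dr": [0,0,0],"grip": 0},{"xyz": [-3,-2,6],"dr": [0,0,0],"grip": 0},{"xyz": [-7,-5,6],"dr": [0,0,0],"grip": 0},{"xyz": [-11,-8,6],"dr": [0,0,0],"grip": 0},{"xyz": [-15,-10.5,6],"dr": [0,0,0],"grip": 0},{"xyz": [-17,-11.5,3],"dr": [0,0,0],"grip": 0},{"xyz": [-17,-11.5,-1],"dr": [0,0,0],"grip": 0},{"xyz": [-17,-11.5,-5],"dr": [0,0,0],"grip": 0},{"xyz": [-17,-11.5,-8],"dr": [0,0,0],"grip": 0},{"xyz": [-17,-11.5,-8],"dr": [0,0,0],"grip": 0}])

```text
t: 31.45
tool_pos: [378.1, 221.3, 119.1]
orientation: [-3.135, 0.004, 1.555]
ft_force: [-1.1, -0.6, 0.5]
grip_width: -0.1
gripper_force: 0.0
```

```bash
python3 slope.py
```

```text
[378.1 221.3 119.1]
top slope 30.81 [557. 221. 103.] 4050 z at y=228: 107.0
scene slope 31.15 [549. 226. 107.] 2960 z at y=228: 108.3
```

Request:
step_arm(increments=[{"xyz": [0.4,0.3,-0.8],"dr": [0,0,0],"grip": 0},{"xyz": [0.4,0.3,-1.3],"dr": [0,0,0],"grip": 0},{"xyz": [0.4,0.3,-1.8],"dr": [0,0,0],"grip": 0},{"xyz": [0.4,0.3,-2.2],"dr": [0,0,0],"grip": 0},{"xyz": [0.4,0.3,-2.2],"dr": [0,0,0],"grip": 0}])

```text
t: 32.05
tool_pos: [385.7, 226.7, 100.5]
orientation: [3.14, -0.001, 1.555]
ft_force: [1.6, 0.1, 4.8]
grip_width: 0.0
gripper_force: 2.1
```

Request:
step_arm(increments=[{"xyz": [0,0,-0.4],"dr": [0,0,0],"grip": 0},{"xyz": [0,0,-0.7],"dr": [0,0,0],"grip": 0},{"xyz": [0,0,-0.8],"dr": [0,0,0],"grip": 0}])

```text
t: 32.35
tool_pos: [385.7, 226.8, 93.0]
orientation: [3.14, -0.001, 1.555]
ft_force: [-0.8, -1.6, 15.7]
grip_width: -0.1
gripper_force: 7.7
```

Request:
step_arm(increments=[{"xyz": [0,0,-0.2],"dr": [0,0,0],"grip": 0},{"xyz": [0,0,-0.2],"dr": [0,0,0],"grip": 0}])

```text
t: 32.55
tool_pos: [385.8, 226.8, 92.8]
orientation: [3.14, -0.001, 1.555]
ft_force: [-5.3, -3.2, 29.4]
grip_width: -0.4
gripper_force: 14.5
```

Request:
step_arm(increments=[{"xyz": [0,0,2],"dr": [0,0,0],"grip": 0},{"xyz": [-0.3,0,5],"dr": [0,0,0],"grip": 0},{"xyz": [-0.3,0,10],"dr": [0,0,0],"grip": 0},{"xyz": [-0.3,0,15],"dr": [0,0,0],"grip": 0},{"xyz": [-0.3,4,18],"dr": [0,0,0],"grip": 0},{"xyz": [-2,8,18],"dr": [0,0,0],"grip": 0},{"xyz": [-4,12,18],"dr": [0,0,0],"grip": 0},{"xyz": [-6,16,18],"dr": [0,0,0],"grip": 0},{"xyz": [-6,20,18],"dr": [0,0,0],"grip": 0},{"xyz": [-6,20,18],"dr": [0,0,0],"grip": 0}])

```text
t: 33.55
tool_pos: [322.0, 431.4, 270.1]
orientation: [-3.14, -0.003, 1.562]
ft_force: [-0.7, -0.9, -0.7]
grip_width: 0.6
gripper_force: 0.0
```

```bash
python3 slope.py; python3 bars.py; python3 door.py g
python3 - <<'E'
from h import *
f=grab('top');W=cloud(f);P=W.reshape(-1,3);q=P[(np.hypot(P[:,0]-386,P[:,1]-228)<10)];print('plunger z',np.nanmedian(q[:,2]))
E
```

```text
[322.  431.4 270.1]
top slope 30.83 [543. 228. 107.] 4819 z at y=228: 107.0
scene slope 30.95 [550. 227. 107.] 3087 z at y=228: 108.2
[325.1 424.6 269.7] [-3.141e+00  2.000e-03  1.554e+00]
plunger z 84.05956624089555
```

View pics/scene_g.png

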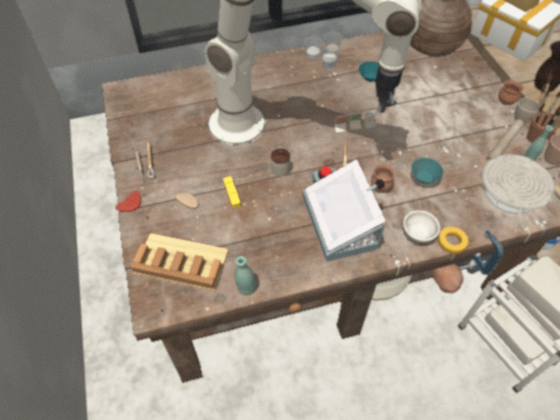

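The rack at (180,260) is empty and the door at (342,210) is shut. The plunger at (326,173) is back up. The cup and bottle are untouched and the arm is clear, so I'm handing in.

```bash
python3 -c "
from rig import hand_in; print(hand_in())"
```

```text
the job is handed in; nothing more can be done
None
```

I moved both bars from the rack into the dryer's outer pockets, blue ends towards the door, then shut the door, pressed the start plunger to its stop and let it come back up, and handed the job in; the hand-in gave no verdict.

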